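# Hang the pipette on its charging place between its neighbours

## Robot

A 6-joint arm with a two-finger parallel gripper is mounted at the origin on the work surface. World frame = base frame: x ahead of the robot, y to its left, z up, the work surface at z = 0. Lengths are in m, angles in rad, forces in N, time in s.
With the tool pointing down it reaches from about 0.25 to 0.775 m from the base axis. Payload 4 kg.
Tool frame: the origin (TCP) lies at the very end of the fingers, on their centre line; the grasp point (between the pads) lies 19 mm behind it (robot.hold_point_z is the distance from the TCP to the grasp point, in m); z points along the fingers, y is the line along which they close (so a half turn about z gives the same grasp; the last joint's range is limited). The gripper opens to 94 mm and grips with 3 to 60 N. Pads are 16 mm wide; open, the fingers measure 119 mm over their backs; the gripper's body (75 mm by 177 mm) begins 78 mm behind the grasp point.
Start: joints at [1.004, 0.087, 1.371, -0, 1.684, -0.103], TCP at [0.246, 0.492, 0.206] pointing down, gripper open.
Joint ranges: [-3.1, 3.1], [-0.76, 2.03], [0.27, 2.55], [-1.08, 4.22], [0.17, 2.65], [-2.57, 2.57]. Speed limits (rad/s): [2.79, 2.79, 3.14, 3.14, 3.14, 3.14].

## Interface

Orientations are given as [roll, pitch, yaw] about the fixed x, y, z axes, in that order (R = Rz(yaw) Ry(pitch) Rx(roll)).
In Python, from bench import robot gives the robot as it stands.
- The arm moves only by the tool carry_out, never from a script. Its argument "steps" is a list of rows, each a list of 3 entries, a list of its own where there are three numbers: the shift along the tool's x, y, z in m, then the turn about the tool's z in units of 10 degrees (1.0 is 10 degrees), then the closure, from -1 (fully open) to 1 (shut). In form: [[[tx, ty, tz], roll, jaw], ...]. A call has 1 to 10 rows; each row is the pose to reach, as a shift and turn from the pose commanded when the call began, along the tool's axes at that moment; what a row does not reach only later rows make up. A row lasts 1/8 s, in which the tool goes at most 62.5 mm and 10.7 degrees, less where a joint would pass 70% of its speed; a pose out of reach is approached as far as the arm can. A call with a gripper value outside its range is refused whole. The fingers move at their own pace and stop on an object; the grip force is fixed at half the most. Time passes only in rows, so rows that repeat a pose let the fingers close. It gives the time, the measured TCP pose, the force, the opening and the grip force at its end, in the units of the state.
- robot.get_obs(): the state, without advancing time (a new reading comes with each control period).
- robot.snapshot(name): name is "scene" or "top" or "wrist"; returns a dict with "image" (400x640x3 uint8, red, green, blue), "z_map" (400x640 float32, m along the optical axis (not along the pixel's ray), 0 where there is no reading), "mtx" (3x3 intrinsics, pixels), "R" (3x3) and "t" (3): a world point X has camera coordinates R X + t. Camera axes: x right, y down, z forward; pixel columns grow to the right and rows downward; lengths in m; the calibration is good to about 2 mm. The wrist camera is an equidistant fisheye: a pixel r from the principal point sees the ray r / f radians off the axis. A picture is of the moment at which its call begins.
- robot.close_job(): hands the job in; it is judged then, once.
The state is a dict: "time": time; "joint_positions": joint angles; "qvel": joint speeds; "joint_torque": joint torques, N m; "tool_pos": TCP position; "ee_rot": TCP orientation; "wrist_force": force on the tool from outside, world axes, zero at the start; "wrist_torque": the same for the moment, N m; "width": finger opening in m; "finger_force": force on a finger pad.
Only numpy, scipy, OpenCV 4.12 (cv2) and the standard library are available. Lean on these libraries where they do the work, as an engineer would, in place of code of your own. Each camera call takes 0.05 s, during which the arm holds its last target. There are 200 camera calls.

## Task

Take the blue-topped pipette out of the clear bench pot and hang it by its hook on the one empty (green-marked, charging) place of the pipette stand, between the pipettes already hanging there, pressing it down gently until the hook has clicked fully home. The rail is clamped at a height that nobody has measured, so feel for it and do not force it; do not shift or unhook the other pipettes, and let go at the end.

Things in the scene. Friction and masses are not known exactly. Their poses are not given: they have to be found in the camera images.
- pipette_grip (a point): grip point on the axis of the blue-topped pipette (0.13 to 0.21 kg), half-way up its upper handle; z up, +x to its hook side. White handle with flat faces, 28 mm along x (grip it so, front and back), 30 mm along y, from 108 mm below this point to 15 mm above; blue button to 30 mm above; thin shaft (16 mm thick or less) below the handle, its lower end 183 mm below
- pipette_hook (a point): underside of the blue pipette's hook arm, 33 mm below and 19 mm in +x of the grip point, same axes. The arm, 16 mm wide and 8 mm high, runs from the handle's back (5 mm in -x of here) to 10 mm in +x. At its end a tongue 4 mm thick (5.5 to 9.5 mm in +x) hangs down and ends in a round bead 6 mm thick (5.5 to 11.5 mm in +x), lowest 31 mm below here
- pot: clear square acrylic pot, fixed, 90 x 90 x 85 mm; origin under its centre. The blue pipette starts upright in it: its handle rests on the top around a 20 mm hole (2 mm of play round the shaft), the shaft reaching 75 mm down inside, so it must rise over 75 mm to come out
- place_foot (a point): point at table height straight below the rail's front face at the empty charging place (green mark, black module with green light behind). x: square to the rail, from the front, where pipettes hang, to its back; y along the rail. Handle's back touches the rail face when the grip point is at x = -14 mm; hung, it is at about -16. Neighbours at y = -38 and +38 mm: some 8 mm free each side
- stand: fixed pipette stand, axes as place_foot, origin under its foot, 19 mm in -y of place_foot. Its rail, a plate 8 mm thick (x = 0 to 8 mm), 70 mm high, is clamped with its top edge 188 to 218 mm above the table: not reported, to be felt. Behind it each place has a pocket for the tongue, 20 mm wide between ribs. At the charging place a sprung brass contact stands 5.5 mm above the edge, nothing higher
- jaw (a joint): how far (m) the sprung jaw in the charging pocket is pushed back: 0 empty, 0.003 as the bead passes, 0.001 once home. Going down, the bead rides its lead-in 3 to 18 mm below the rail's edge (4 to 9 N), passes, then the hook arm meets the sprung contact (2.5 N per mm); by 8 N the bead has clicked under the jaw, which holds it; near 14 N the arm hits the edge, hard. Home: grip 36 mm above the edge
- pip_green_grip (a point): centre of the upper handle of the green-topped pipette hanging loosely by its hook on the rail, two places to the -y side of the empty one. Handle 28 x 30 mm like the blue one, top 30 mm above this point; another model, its hook at another height. It must stay hung where it is
- pip_yellow_grip (a point): centre of the upper handle of the yellow-topped pipette hanging loosely by its hook on the rail, next to the empty place on its -y side. Handle 28 x 30 mm like the blue one, top 30 mm above this point; another model, its hook at another height. It must stay hung where it is
- pip_red_grip (a point): centre of the upper handle of the red-topped pipette hanging loosely by its hook on the rail, next to the empty place on its +y side. Handle 28 x 30 mm like the blue one, top 30 mm above this point; another model, its hook at another height. It must stay hung where it is
Not all that is in view belongs to the job. What is shaped like the part that bears pipette_grip but purple is not meant.

How it is judged:
At the end, for the whole second after the job is handed in: the blue pipette hangs still and upright at the charging place, hook held down on the sprung contact by the clicked jaw (grip point 32 to 37.5 mm above the rail's top edge; 36 is home), sideways within 6 mm of the place; the other pipettes are within 12 mm of where they hung (z of pipette_grip in the frame of rail between 0.032 and 0.0375 m and value of joint jaw between 0.0004 and 0.0019 m and x of pipette_grip in the frame of place_foot between -0.022 and -0.01 m and y of pipette_grip in the frame of place_foot between -0.006 and 0.006 m and angle between pipette_grip's own z axis and vertical below 0.1 rad and linear speed of pipette below 0.02 m/s and not (distance of pip_green_grip from where it was at the start of the episode above 0.012 m) and not (distance of pip_yellow_grip from where it was at the start of the episode above 0.012 m) and not (distance of pip_red_grip from where it was at the start of the episode above 0.012 m)); the robot touches nothing.
It fails at once if the pipette is forced against the rail and the parts in it with over 30 N in all (contact force between pipette and rail above 30 N).
It fails at once if the green-topped neighbour is shifted or unhooked (over 12 mm) (distance of pip_green_grip from where it was at the start of the episode above 0.012 m).
It fails at once if the yellow-topped neighbour is shifted or unhooked (over 12 mm) (distance of pip_yellow_grip from where it was at the start of the episode above 0.012 m).
It fails at once if the red-topped neighbour is shifted or unhooked (over 12 mm) (distance of pip_red_grip from where it was at the start of the episode above 0.012 m).
It also fails if it takes over 48 s, if anything falls off the work surface, if the arm or the gripper's body presses on something with over 40 N, if the wrist force passes 120 N, or if a joint passes its speed limit or range.

## Working session

There is one attempt and no reset: what is moved stays moved. The work goes in short steps, Python scripts to look and compute and a tool call to move; the robot and the scene stay as the last step left them, time stands still between calls to the robot, and variables do not carry over. Pictures are saved under pics/ and viewed, at most 11 in all, crops included, and the job is handed in when it is done.

Besides the shell and the picture viewer there is one more tool, called as name(argument=value, ...), one argument or row to a line, values as JSON. carry_out: Moves the arm, as the interface text tells. Its arguments: {"type":"object","properties":{"steps":{"type":"array","items":{"type":"array"}}},"required":["steps"]}

```bash
mkdir -p pics; cat > h.py <<'E'
import numpy as np, cv2, pickle
from bench import robot
def snap(n):
    s=robot.snapshot(n); return s
def pts(s):
    z=s['z_map']; K=s['mtx']; v,u=np.mgrid[:z.shape[0],:z.shape[1]]
    c=np.stack([(u-K[0,2])/K[0,0]*z,(v-K[1,2])/K[1,1]*z,z],-1)
    return (c-s['t'])@s['R']
def save(n,im): cv2.imwrite('pics/'+n+'.png',im[...,::-1])
E
python3 - <<'E'
from h import *
a=snap('scene');b=snap('top')
pickle.dump((a,b),open('ab.pkl','wb'))
save('scene0',a['image']);save('top0',b['image'])
for s in(a,b): print(s['mtx'],s['R'],s['t'],(s['z_map']>0).mean())
o=robot.get_obs();print(o)
E
```

```text
[[389.92790166   0.         316.32599776]
 [  0.         389.92790166 203.56507096]
 [  0.           0.           1.        ]] [[ 0.7959811   0.60530624 -0.0042935 ]
 [ 0.38256515 -0.50854679 -0.77137803]
 [-0.46910339  0.61235979 -0.63636271]] [-0.45267516 -0.05195476  1.2014396 ] 0.995921875
[[386.00007096   0.         318.61789105]
 [  0.         386.00007096 201.24579499]
 [  0.           0.           1.        ]] [[-0.02012909 -0.99978915  0.00405808]
 [-0.99396622  0.01957379 -0.10792597]
 [ 0.10782378 -0.00620605 -0.99415065]] [0.01321272 0.5596199  0.83087628] 0.99617578125
{'time': 0.1, 'joint_positions': array([ 1.00386112e+00,  8.78427110e-02,  1.37206849e+00, -1.66087028e-05,
        1.68363972e+00, -1.03088581e-01]), 'qvel': array([ 5.73283981e-04, -2.64429821e-03, -2.74030533e-03,  6.44794217e-05,
       -2.21017177e-03, -9.90557813e-04]), 'joint_torque': array([ 2.31612546e-03, -3.41251624e+01, -3.03302586e+01,  7.19910627e-02,
        3.04011733e-02, -1.07898668e-04]), 'tool_pos': array([0.24579911, 0.49146006, 0.2044598 ]), 'ee_rot': array([-3.13964308e+00, -1.85098335e-04,  2.67774400e+00]), 'wrist_force': array([ 0.37779892,  0.13277192, -0.36557737]), 'wrist_torque': array([ 0.0114776 , -0.01430229, -0.03741027]), 'finger_force': 0.0, 'width': 0.09413146722385077}
```

View pics/scene0.png

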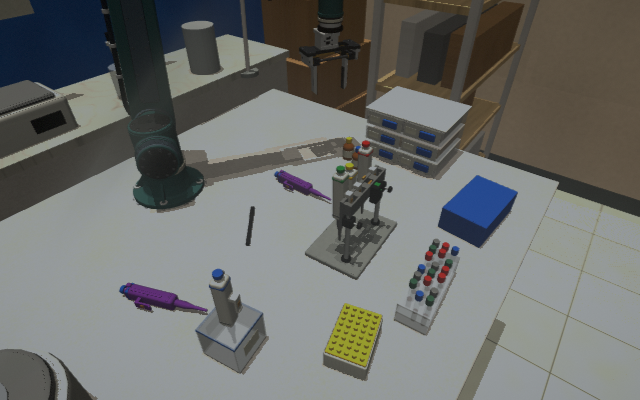

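View pics/top0.png

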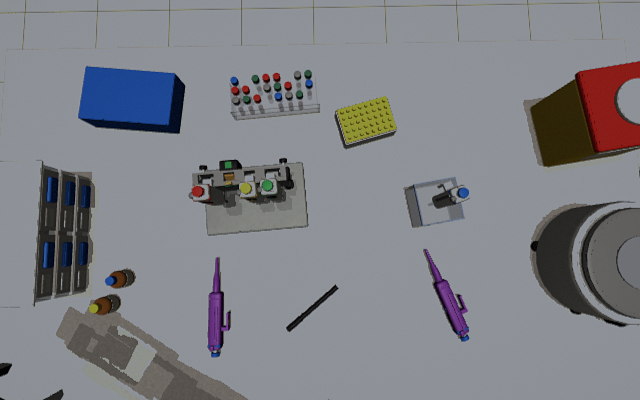

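The scene view shows the blue pipette in the pot at (220,290) and the stand at (355,210). The top view has the blue cap at (463,193) and the green, yellow and red caps at (268,186), (246,188) and (199,192). The empty place, with its green light at (229,165), is between yellow and red.

```bash
python3 - <<'E'
from h import *
a,b=pickle.load(open('ab.pkl','rb'))
for nm,s in(('scene',a),('top',b)):
    P=pts(s); hsv=cv2.cvtColor(s['image'],cv2.COLOR_RGB2HSV)
    # buttons
    H,S,V=[hsv[...,i].astype(int) for i in range(3)]
    for c,(lo,hi) in dict(blue=(100,118),green=(45,85),yellow=(22,34),red=(0,6)).items():
        m=((H>=lo)&(H<=hi)&(S>140)&(V>60)&(P[...,2]>.17)&(P[...,2]<.36)&(P[...,0]>.2)).astype(np.uint8)
        n,l,st,_=cv2.connectedComponentsWithStats(m)
        for i in range(1,n):
            if st[i,4]>8:
                q=P[l==i]; t=q[q[:,2]>np.percentile(q[:,2],90)-.006]
                print(nm,c,st[i],'top',t.mean(0).round(4),'range',q.min(0).round(3),q.max(0).round(3))
# pot & stand crops
c=cv2.resize(b['image'][150:240,180:310],None,fx=6,fy=6,interpolation=cv2.INTER_CUBIC);d=cv2.resize(b['image'][150:240,395:480],None,fx=6,fy=6,interpolation=cv2.INTER_CUBIC)
save('cropA',c[:, :]);
e=cv2.resize(a['image'][260:370,190:275],None,fx=5,fy=5,interpolation=cv2.INTER_CUBIC)
f=np.zeros((550,800,3),np.uint8); d=cv2.resize(d,(375,397)); f[:397,:375]=d; f[:550,375:800]=e
save('cropB',f)
c=cv2.resize(a['image'][130:280,300:410],None,fx=4,fy=4,interpolation=cv2.INTER_CUBIC); save('cropC',c)
E
```

```text
scene blue [212 269  11   9  69] top [ 0.5524 -0.2499  0.2224] range [ 0.544 -0.258  0.22 ] [ 0.561 -0.242  0.224]
scene green [337 166   7   4  20] top [0.567  0.087  0.2548] range [0.56  0.081 0.254] [0.573 0.094 0.257]
scene green [375 182   5   4  13] top [0.6163 0.1695 0.1861] range [0.611 0.165 0.184] [0.621 0.175 0.187]
scene yellow [346 163   8   7  39] top [0.5658 0.1252 0.24  ] range [0.557 0.118 0.233] [0.573 0.134 0.242]
scene red [362 141   8   6  37] top [0.56   0.1999 0.2588] range [0.552 0.194 0.253] [0.567 0.209 0.261]
top blue [459 188  10  10  80] top [ 0.5498 -0.2484  0.222 ] range [ 0.541 -0.257  0.219] [ 0.557 -0.24   0.225]
top green [225 161   6   8  40] top [0.6147 0.1696 0.1853] range [0.608 0.165 0.182] [0.622 0.175 0.188]
top green [262 180  11  11  73] top [0.5647 0.0885 0.2541] range [0.556 0.08  0.251] [0.573 0.096 0.257]
top yellow [226 182   5   3   9] top [0.5786 0.1667 0.1934] range [0.577 0.163 0.192] [0.58  0.17  0.194]
top yellow [240 183  11  11  87] top [0.5622 0.1267 0.2402] range [0.553 0.119 0.237] [0.571 0.136 0.243]
top red [ 578   62   62   90 3457] top [ 0.7134 -0.5459  0.1869] range [ 0.627 -0.612  0.18 ] [ 0.798 -0.495  0.191]
top red [192 186  11  11  91] top [0.5561 0.2023 0.2591] range [0.548 0.194 0.254] [0.564 0.211 0.262]
```

View pics/cropA.png

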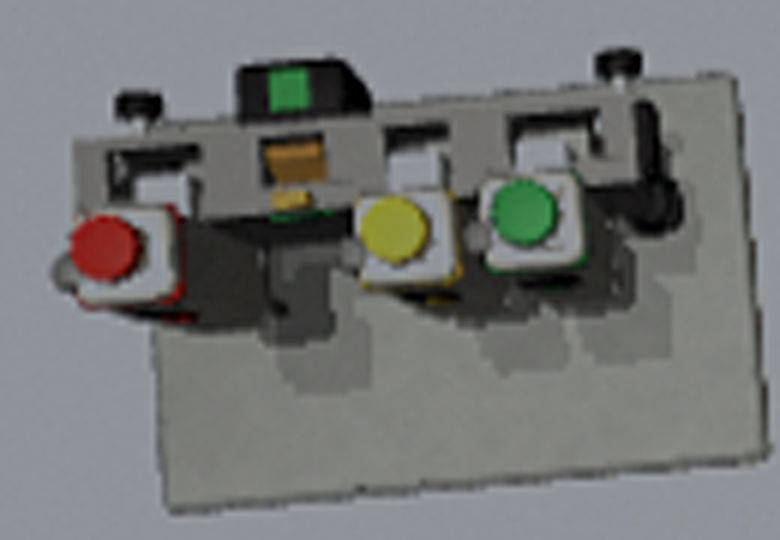

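View pics/cropB.png

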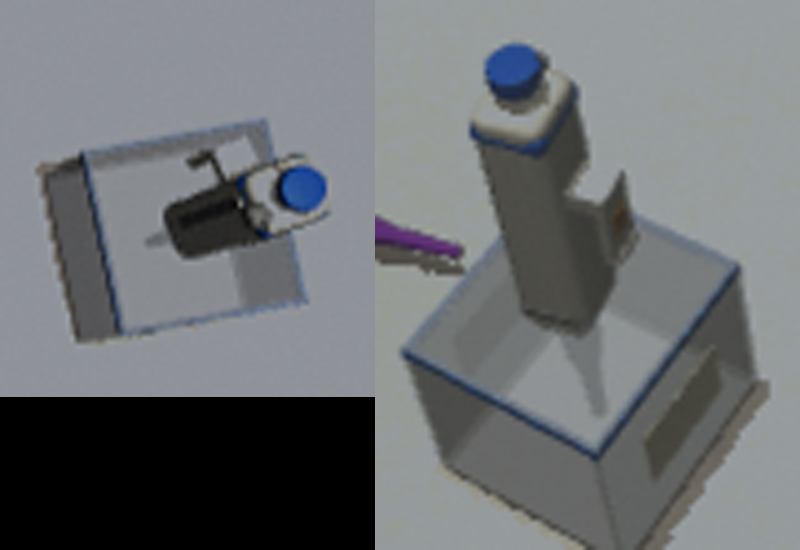

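View pics/cropC.png

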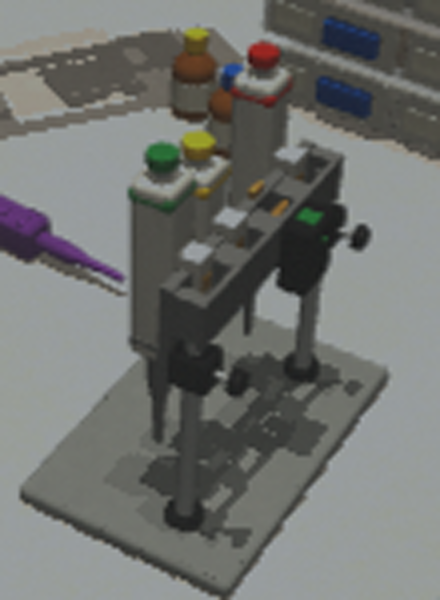

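```bash
python3 - <<'E'
from h import *
a,b=pickle.load(open('ab.pkl','rb'))
def normals(P):
    k=1
    dx=P[1:-1,2:]-P[1:-1,:-2]; dy=P[2:,1:-1]-P[:-2,1:-1]
    n=np.cross(dx,dy); n/=np.linalg.norm(n,axis=-1,keepdims=True)+1e-12
    N=np.zeros_like(P);N[1:-1,1:-1]=n;return N
for nm,s in(('scene',a),('top',b)):
    P=pts(s)
    for g,(cx,cy,r,z0,z1) in dict(pip=(.55,-.249,.05,.09,.205),rail=(.585,.15,.12,.12,.215)).items():
        m=(abs(P[...,0]-cx)<r)&(abs(P[...,1]-cy)<r)&(P[...,2]>z0)&(P[...,2]<z1)
        q=P[m]
        print(nm,g,len(q),q.min(0).round(3),q.max(0).round(3))
        N=normals(P)[m]; h=abs(N[:,2])<.25
        ang=np.degrees(np.arctan2(N[h,1],N[h,0]))
        hist=np.histogram(ang%180,bins=36,range=(0,180))[0]; print(hist)
    # handle top face of pipettes
    for c,(x,y,z) in dict(blue=(.551,-.249,.208),).items():
        m=(np.hypot(P[...,0]-x,P[...,1]-y)<.03)&(abs(P[...,2]-z)<.006)
        q=P[m][:,:2].astype(np.float32)*1000; print(nm,c,len(q),cv2.minAreaRect(q))
    # rail top: horizontal points
    N=normals(P); m=(abs(N[...,2])>.95)&(abs(P[...,0]-.59)<.05)&(abs(P[...,1]-.15)<.1)&(P[...,2]>.17)&(P[...,2]<.225)
    print('railtop z hist',np.histogram(P[m][:,2],bins=np.arange(.17,.226,.003)))
E
```

```text
scene pip 979 [ 0.541 -0.267  0.09 ] [ 0.583 -0.231  0.205]
[28 20 46 38 32 38 15  8 12 23 16 15  8  1  1  0  6 11 20 35 48 46 32 41
 36 22 18 17 18 12  9 13 13 11 10 18]
scene rail 2112 [0.549 0.057 0.12 ] [0.638 0.237 0.215]
[101  96  37  12  19  48  37  37  10  23   9   3   8  23  24  43  53  57
  45  43  38  46  26  20  14  14   7  10   9  12  13  16  12  12  32  83]
scene blue 173 ((555.7120971679688, -249.51666259765625), (33.89019775390625, 27.031904220581055), 82.25790405273438)
railtop z hist (array([  0,   0,   0,   0,  10, 111,  22,   2,  27,   5,   0,   0,   0,
         0,   0,   0,   0,   0]), array([0.17 , 0.173, 0.176, 0.179, 0.182, 0.185, 0.188, 0.191, 0.194,
       0.197, 0.2  , 0.203, 0.206, 0.209, 0.212, 0.215, 0.218, 0.221,
       0.224]))
top pip 431 [ 0.533 -0.264  0.092] [ 0.579 -0.231  0.205]
[ 7  2  4  2  2  5  1  6 19  8  4  5  3 10  7  8 11 12 12  7 18 15 27 23
 20 12  9 10 12  5  5  6  1  1  9 24]
top rail 2203 [0.542 0.059 0.12 ] [0.634 0.236 0.215]
[165  98  47  21  17  18  12  11  15   7   9  10   9  10  21  24  23  72
 111  60  21  25  16  11   4   7  27  18   4   6   4   4   5   8  17 219]
top blue 155 ((548.5965576171875, -246.06568908691406), (26.813447952270508, 33.09840774536133), 19.142189025878906)
railtop z hist (array([ 0,  0,  0,  0, 36, 87, 10,  1, 12,  3,  0,  0,  0,  0,  0,  0,  0,
        2]), array([0.17 , 0.173, 0.176, 0.179, 0.182, 0.185, 0.188, 0.191, 0.194,
       0.197, 0.2  , 0.203, 0.206, 0.209, 0.212, 0.215, 0.218, 0.221,
       0.224]))
```

carry_out(
  steps=[
    [[0,0,-0.06],0,-1],
    [[-0.04,-0.035,-0.12],0.5,-1],
    [[-0.1,-0.08,-0.13],1.5,-1],
    [[-0.15,-0.12,-0.13],2.5,-1],
    [[-0.2,-0.165,-0.13],3.5,-1],
    [[-0.25,-0.21,-0.13],4.5,-1],
    [[-0.3,-0.25,-0.13],4.9,-1],
    [[-0.34,-0.29,-0.13],4.9,-1],
    [[-0.38,-0.33,-0.13],4.9,-1],
    [[-0.42,-0.37,-0.13],4.9,-1],
  ],
)

```text
time: 1.35
tool_pos: [0.4496, -0.0089, 0.3351]
ee_rot: [-3.142, -0.0, 1.823]
wrist_force: [0.6, -0.1, 0.1]
width: 0.0941
finger_force: 0.0
```

carry_out(
  steps=[
    [[-0.05,0.008,0],0,-1],
    [[-0.1,0.015,0],0,-1],
    [[-0.15,0.023,0],0,-1],
    [[-0.2,0.03,0],0,-1],
    [[-0.238,0.036,0],0,-1],
    [[-0.238,0.036,0],0,-1],
    [[-0.238,0.036,0],0,-1],
  ],
)

```text
time: 2.22
tool_pos: [0.5433, -0.2278, 0.3351]
ee_rot: [-3.141, -0.001, 1.823]
wrist_force: [-0.5, 0.5, 0.2]
width: 0.0942
finger_force: 0.0
```

```bash
python3 - <<'E'
from h import *
o=robot.get_obs(); print(o['tool_pos'],o['ee_rot'],o['wrist_force'])
w=snap('wrist'); pickle.dump(w,open('w.pkl','wb')); save('w1',w['image']); print(w['mtx'],w['R'],w['t'],-w['R'].T@w['t'],(w['z_map']>0).mean())
E
```

```text
[ 0.54333595 -0.22782607  0.33507471] [-3.14104344e+00 -1.29883079e-03  1.82285972e+00] [-0.48695483  0.5425642   0.22368822]
[[309.70691629   0.         318.70414536]
 [  0.         309.70691629 202.37646365]
 [  0.           0.           1.        ]] [[ 0.96851488  0.24894601 -0.00219465]
 [ 0.23920467 -0.92810123  0.28532305]
 [ 0.06899318 -0.27686459 -0.95842889]] [-0.46827716 -0.40857231  0.41493584] [ 0.52263806 -0.14773969  0.51323389] 0.9960703125
```

View pics/w1.png

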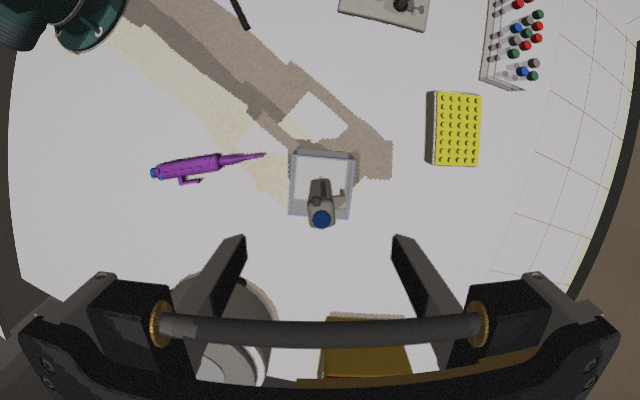

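The wrist view shows the blue cap at (321,219), with the hook to its right at (340,195). The hook side is therefore along tool +y.

```bash
cat >> h.py <<'E'
def wpts(s):
    z=s['z_map']; K=s['mtx']; v,u=np.mgrid[:z.shape[0],:z.shape[1]]
    dx,dy=(u-K[0,2]),(v-K[1,2]); r=np.hypot(dx,dy)+1e-9; th=r/K[0,0]; k=np.tan(th)/r*z
    c=np.stack([dx*k,dy*k,z],-1)
    return (c-s['t'])@s['R']
def blue(s,P,lo=100,hi=118,zmin=.19,S=120,c=None,r=.05):
    h=cv2.cvtColor(s['image'],cv2.COLOR_RGB2HSV)
    m=(h[...,0]>=lo)&(h[...,0]<=hi)&(h[...,1]>S)&(P[...,2]>zmin)
    if c is not None: m&=np.hypot(P[...,0]-c[0],P[...,1]-c[1])<r
    q=P[m]; t=q[q[:,2]>np.percentile(q[:,2],90)-.004]
    return (t.min(0)+t.max(0))/2,len(t)
E
python3 - <<'E'
from h import *
w=snap('wrist'); pickle.dump(w,open('w.pkl','wb')); P=wpts(w); print(robot.get_obs()['tool_pos'])
c,n=blue(w,P,c=(.55,-.249)); print('button',c,n)
R=P[...,:2]-c[:2]; rr=np.hypot(R[...,0],R[...,1])
# handle top face
m=(rr<.03)&(abs(P[...,2]-.208)<.004); q=(P[m][:,:2]*1000).astype(np.float32); print('topface',cv2.minAreaRect(q))
# hook: points between z .12 and .172 farther than 20mm
m=(rr<.045)&(rr>.02)&(P[...,2]>.12)&(P[...,2]<.175)
q=P[m]; R2=q[:,:2]-c[:2]
for zb in np.arange(.12,.175,.005):
    k=(q[:,2]>=zb)&(q[:,2]<zb+.005)
    if k.sum()>2: print(zb.round(3),k.sum(),R2[k].mean(0).round(4),np.degrees(np.arctan2(R2[k,1].mean(),R2[k,0].mean())).round(1),'spread', R2[k].min(0).round(3),R2[k].max(0).round(3))
# cluster points with x>22mm
k=(R2[:,0]>.018); print('hook',k.sum(),R2[k].mean(0), R2[k].min(0),R2[k].max(0), cv2.minAreaRect((R2[k]*1000).astype(np.float32)))
# pot rim
m=(abs(P[...,2]-.085)<.004)&(rr<.08); print('pot',cv2.minAreaRect((P[m][:,:2]*1000).astype(np.float32)),m.sum())
E
```

```text
[ 0.54333218 -0.22721159  0.33608034]
button [ 0.54252084 -0.22974969  0.34408812] 233
topface ((548.01123046875, -243.4811553955078), (26.312225341796875, 25.81982421875), 21.994401931762695)
0.13 4 [ 0.034  -0.0057] -9.6 spread [ 0.029 -0.008] [ 0.036 -0.003]
0.135 4 [ 0.0311 -0.0037] -6.7 spread [ 0.029 -0.004] [ 0.033 -0.003]
0.14 4 [ 0.0308 -0.0037] -6.8 spread [ 0.029 -0.004] [ 0.033 -0.003]
0.145 3 [ 0.0301 -0.0036] -6.8 spread [ 0.028 -0.004] [ 0.032 -0.003]
0.15 4 [ 0.0297 -0.0035] -6.7 spread [ 0.029 -0.005] [ 0.031 -0.003]
0.155 7 [ 0.0296 -0.0038] -7.4 spread [ 0.028 -0.005] [ 0.031 -0.003]
0.16 14 [ 0.0273 -0.0055] -11.4 spread [ 0.02  -0.013] [ 0.032 -0.002]
0.165 161 [ 0.0287 -0.0123] -23.3 spread [ 0.02  -0.021] [ 0.037 -0.004]
hook 201 [ 0.02885391 -0.01078555] [ 0.01963728 -0.02119397] [ 0.03692899 -0.00208063] ((29.36758804321289, -11.9313325881958), (15.794736862182617, 16.58282470703125), 20.514205932617188)
pot ((550.6525268554688, -249.62908935546875), (91.57923889160156, 91.34831237792969), 9.117535591125488) 2701
```

```bash
python3 - <<'E'
from h import *
w=pickle.load(open('w.pkl','rb')); P=wpts(w); P[P[...,2]>.235]=0
c,n=blue(w,P,c=(.55,-.249)); print('button',c,n)
h=np.array([.5719,-.2417])-c[:2]; print(np.hypot(*h),np.degrees(np.arctan2(h[1],h[0])))
o=robot.get_obs();print(o['tool_pos'],o['ee_rot'])
E
```

```text
button [ 0.55064094 -0.24879651  0.22144769] 230
0.022412228301449715 18.45957132760396
[ 0.54333218 -0.22721159  0.33608034] [3.14088373e+00 1.43260350e-04 1.82392773e+00]
```

carry_out(
  steps=[
    [[-0.023,0.002,0.03],-0.55,-1],
    [[-0.023,0.002,0.06],-0.55,-1],
    [[-0.023,0.002,0.08],-0.55,-1],
    [[-0.023,0.002,0.08],-0.55,-1],
    [[-0.023,0.002,0.08],-0.55,-1],
  ],
)

```text
time: 2.95
tool_pos: [0.5515, -0.2496, 0.2573]
ee_rot: [3.14, 0.002, 1.92]
wrist_force: [0.4, -0.6, -0.1]
width: 0.094
finger_force: 0.0
```

carry_out(
  steps=[
    [[0,0,0.03],0,-1],
    [[0,0,0.06],0,-1],
    [[0,0,0.08],0,-1],
    [[0,0,0.08],0,-1],
    [[0,0,0.08],0,-0.2],
    [[0,0,0.08],0,0.2],
    [[0,0,0.08],0,0.3],
    [[0,0,0.08],0,0.3],
  ],
)

```text
time: 3.95
tool_pos: [0.5514, -0.2503, 0.176]
ee_rot: [3.141, 0.001, 1.919]
wrist_force: [-0.1, 0.6, -0.1]
width: 0.0576
finger_force: 0.0
```

```bash
python3 - <<'E'
from h import *
b=snap('top');P=pts(b);P[P[...,2]>.235]=0
print(blue(b,P,c=(.55,-.249))); o=robot.get_obs(); print({k:np.round(v,4) for k,v in o.items()})
E
```

```text
(array([ 0.54942475, -0.2443326 ,  0.22185737]), 40)
{'time': np.float64(4.0), 'joint_positions': array([-5.1980e-01,  2.1750e-01,  1.2816e+00,  1.0000e-04,  1.6420e+00,
       -8.6750e-01]), 'qvel': array([ 0.0016,  0.0022,  0.0035, -0.0017,  0.0005, -0.0007]), 'joint_torque': array([ 7.00000e-03, -3.94718e+01, -3.01770e+01,  3.66000e-02,
        6.54000e-02,  2.00000e-04]), 'tool_pos': array([ 0.5513, -0.2503,  0.1757]), 'ee_rot': array([3.1413e+00, 3.0000e-04, 1.9185e+00]), 'wrist_force': array([-0.2236,  0.4417, -0.3625]), 'wrist_torque': array([-0.0573,  0.0634, -0.0325]), 'finger_force': np.float64(0.0), 'width': np.float64(0.0536)}
```

Close onto the handle, then check the width.

carry_out(
  steps=[
    [[0,0,0],0,0.45],
    [[0,0,0],0,0.6],
    [[0,0,0],0,0.8],
    [[0,0,0],0,0.8],
    [[0,0,0],0,0.8],
    [[0,0,0],0,0.8],
    [[0,0,0],0,0.8],
    [[0,0,0],0,0.8],
  ],
)

```text
time: 5.0
tool_pos: [0.5512, -0.2501, 0.1754]
ee_rot: [3.142, -0.0, 1.919]
wrist_force: [-0.6, 0.9, -1.0]
width: 0.0274
finger_force: 30.0
```

carry_out(
  steps=[
    [[0,0,-0.015],0,0.8],
    [[0,0,-0.04],0,0.8],
    [[0,0,-0.07],0,0.8],
    [[0,0,-0.1],0,0.8],
    [[0,0,-0.13],0,0.8],
    [[0,0,-0.15],0,0.8],
    [[0,0,-0.15],0,0.8],
    [[0,0,-0.15],0,0.8],
  ],
)

```text
time: 6.0
tool_pos: [0.5511, -0.2501, 0.3248]
ee_rot: [-3.141, -0.001, 1.919]
wrist_force: [-0.1, -0.1, -1.9]
width: 0.0277
finger_force: 30.0
```

```bash
python3 - <<'E'
from h import *
for n,f in(('scene',pts),('top',pts),('wrist',wpts)):
    s=snap(n);P=f(s);P[P[...,2]>.385]=0
    try: print(n,blue(s,P,zmin=.33,c=(.55,-.249)))
    except Exception as e: print(n,e)
    if n=='scene':save('lift',cv2.resize(s['image'][180:380,130:330],None,fx=3,fy=3))
o=robot.get_obs(); print(o['tool_pos'],o['ee_rot'],o['wrist_force'],o['wrist_torque'],o['width'])
E
```

```text
scene (array([ 0.55311246, -0.25099435,  0.37085597]), 81)
top (array([ 0.55113953, -0.24732958,  0.37567884]), 140)
wrist (array([ 0.55303816, -0.24917633,  0.37569466]), 930)
[ 0.55085959 -0.25001363  0.32387813] [-3.13982372e+00 -2.20866642e-03  1.91849676e+00] [ 0.67806784  0.58302236 -2.07128815] [-0.02812551  0.01950664 -0.01808668] 0.027860695025972104
```

View pics/lift.png

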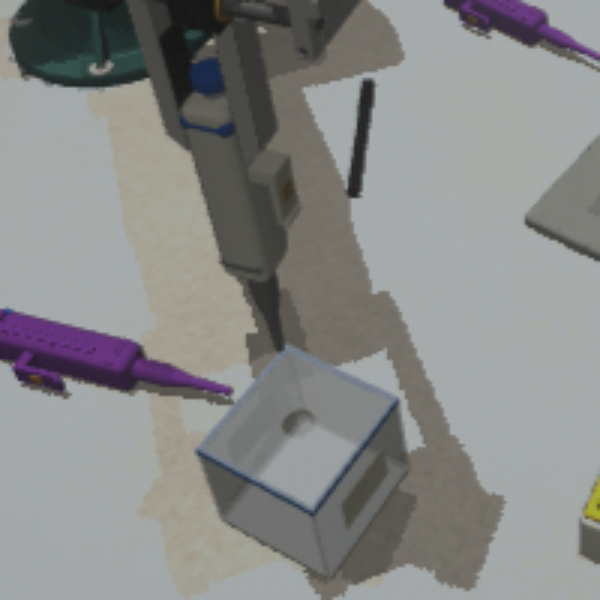

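The pipette is lifted clear and upright, with the pot's hole visible at (298,423). Next I carry it round to the front of the stand.

carry_out(
  steps=[
    [[0.03,0.005,0],0.1,0.8],
    [[0.07,0.012,0],0.3,0.8],
    [[0.11,0.02,0],0.5,0.8],
    [[0.15,0.027,0],0.7,0.8],
    [[0.19,0.034,0],0.9,0.8],
    [[0.23,0.041,0],1.1,0.8],
    [[0.27,0.048,0],1.3,0.8],
    [[0.31,0.055,0],1.5,0.8],
    [[0.34,0.061,0],1.57,0.8],
    [[0.36,0.064,0],1.57,0.8],
  ],
)

```text
time: 7.4
tool_pos: [0.4879, 0.1115, 0.3246]
ee_rot: [-3.14, -0.0, 1.646]
wrist_force: [-0.8, -0.7, -1.6]
width: 0.0278
finger_force: 30.0
```

```bash
python3 - <<'E'
from h import *
w=snap('wrist'); o=robot.get_obs(); print(o['tool_pos'],o['ee_rot'],o['wrist_force'],o['width'])
pickle.dump((w,o),open('w2.pkl','wb')); save('w2',w['image'])
E
```

```text
[0.48747109 0.11333451 0.32474921] [-3.13992480e+00 -2.29595713e-03  1.64841140e+00] [ 0.41757869  1.84235895 -2.02690327] 0.028064587851100702
```

View pics/w2.png

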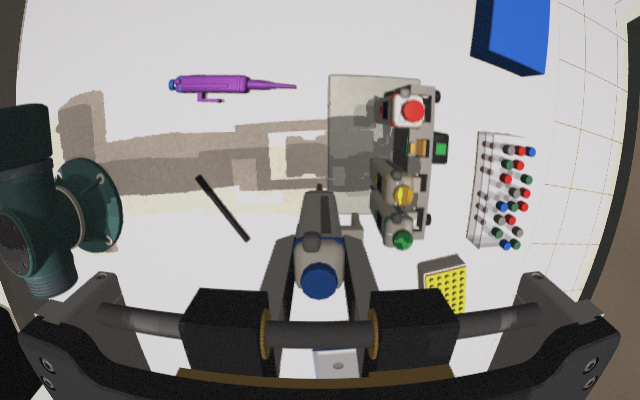

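The wrist view shows the held cap at (319,281) and the green, yellow and red caps at (402,240), (403,195) and (413,111). The brass contact is at (418,148).

```bash
cat >> h.py <<'E'
def survey(s,f):
    P=f(s); hsv=cv2.cvtColor(s['image'],cv2.COLOR_RGB2HSV)
    H,S,V=[hsv[...,i].astype(int) for i in range(3)]; out={}
    for c,(lo,hi,z0,z1,S0) in dict(green=(45,85,.243,.265,110),yellow=(20,34,.228,.25,110),red=(0,8,.248,.27,110),brass=(10,26,.186,.203,100),lamp=(45,85,.17,.2,110)).items():
        m=((H>=lo)&(H<=hi)&(S>S0)&(V>50)&(P[...,2]>z0)&(P[...,2]<z1)&(abs(P[...,0]-.58)<.06)&(abs(P[...,1]-.15)<.09)).astype(np.uint8)
        n,l,st,_=cv2.connectedComponentsWithStats(m)
        for i in range(1,n):
            if st[i,4]>=8:
                q=P[l==i]; t=q[q[:,2]>np.percentile(q[:,2],80)-.004]; out.setdefault(c,[]).append(((t.min(0)+t.max(0))/2).round(4)); 
    return out,P
E
python3 - <<'E'
from h import *
w,o=pickle.load(open('w2.pkl','rb'))
out,P=survey(w,wpts); print(out)
Q=P.copy(); Q[Q[...,2]>.385]=0; print(blue(w,Q,zmin=.36,c=o['tool_pos'][:2]),o['tool_pos'])
hsv=cv2.cvtColor(w['image'],cv2.COLOR_RGB2HSV)
# rail back edge: gray pts at z .18-.192
m=(P[...,2]>.182)&(P[...,2]<.196)&(abs(P[...,0]-.59)<.04)&(abs(P[...,1]-.15)<.12)&(hsv[...,1]<80)
q=P[m];print(len(q),np.histogram(q[:,2],bins=np.arange(.182,.197,.002)),cv2.minAreaRect((q[:,:2]*1000).astype(np.float32)))
# front edge: per y bin, min x
for y0 in np.arange(.06,.235,.01):
    k=abs(q[:,1]-y0)<.005
    if k.sum()>3: print(y0.round(3),k.sum(),np.percentile(q[k,0],[3,97]).round(4))
E
```

```text
{'green': [array([0.5646, 0.0903, 0.2533])], 'yellow': [array([0.563 , 0.1275, 0.2392])], 'red': [array([0.5568, 0.2031, 0.2582])], 'brass': [array([0.5793, 0.1673, 0.1926])], 'lamp': [array([0.5764, 0.1673, 0.1814]), array([0.6151, 0.1699, 0.1848])]}
(array([0.48997192, 0.11277767, 0.37361398]), 923) [0.48747109 0.11333451 0.32474921]
2530 (array([ 298, 1267,  611,  126,   24,   53,  151]), array([0.182, 0.184, 0.186, 0.188, 0.19 , 0.192, 0.194, 0.196])) ((587.50634765625, 149.15562438964844), (171.55699157714844, 74.54505920410156), 89.54949188232422)
0.06 13 [0.5987 0.6114]
0.07 90 [0.5972 0.6112]
0.08 51 [0.5522 0.6113]
0.09 75 [0.5519 0.611 ]
0.1 248 [0.5525 0.6091]
0.11 142 [0.5897 0.6089]
0.12 107 [0.5503 0.6079]
0.13 70 [0.586  0.6079]
0.14 246 [0.5512 0.6064]
0.15 270 [0.5787 0.6195]
0.16 243 [0.5776 0.6235]
0.17 113 [0.5767 0.6235]
0.18 330 [0.5766 0.622 ]
0.19 144 [0.5764 0.6035]
0.2 52 [0.5872 0.6028]
0.21 42 [0.598  0.6025]
0.22 73 [0.5765 0.6009]
0.23 221 [0.5729 0.5999]
```

carry_out(
  steps=[
    [[0.02,0.015,0],0,0.8],
    [[0.04,0.03,0],0,0.8],
    [[0.047,0.037,0],0,0.8],
    [[0.047,0.037,0.02],0,0.8],
    [[0.047,0.037,0.04],0,0.8],
    [[0.047,0.037,0.055],0,0.8],
    [[0.047,0.037,0.055],0,0.8],
    [[0.047,0.037,0.055],0,0.8],
    [[0.047,0.037,0.055],0,0.8],
  ],
)

```text
time: 8.57
tool_pos: [0.5226, 0.1597, 0.2717]
ee_rot: [3.139, -0.0, 1.644]
wrist_force: [-0.2, 0.4, -2.0]
width: 0.0281
finger_force: 30.0
```

```bash
cat > m.py <<'E'
from h import *
o=robot.get_obs(); tp=o['tool_pos']
print('tcp',tp.round(4),o['ee_rot'].round(4),'F',o['wrist_force'].round(2),'T',o['wrist_torque'].round(3),o['width'].round(4))
xh=np.array([.99716,.0753]);yh=np.array([-.0753,.99716])
for n,f in(('wrist',wpts),('top',pts),('scene',pts)):
    s=snap(n); out,P=survey(s,f); Q=P.copy(); Q[Q[...,2]>tp[2]+.06]=0
    try:
        bl,k=blue(s,Q,zmin=tp[2]+.035,c=tp[:2],r=.02); print(n,'blue',bl.round(4),k)
        for c,l in out.items():
            for p in l: d=bl[:2]-p[:2]; print('   ',c,p,'blue rel: x %.4f y %.4f'%(d@xh,d@yh))
    except Exception as e: print(n,e,out)
E
python3 m.py
```

```text
Traceback (most recent call last):
  File "m.py", line 3, in <module>
    print('tcp',tp.round(4),o['ee_rot'].round(4),'F',o['wrist_force'].round(2),'T',o['wrist_torque'].round(3),o['width'].round(4))
                                                                                                              ^^^^^^^^^^^^^^^^
AttributeError: 'float' object has no attribute 'round'
```

```bash
sed -i "s/o\['width'\].round(4)/round(o['width'],4)/" m.py; python3 m.py
```

```text
tcp [0.5226 0.1597 0.2717] [ 3.1395e+00 -3.0000e-04  1.6445e+00] F [-0.2   0.4  -2.01] T [-0.067  0.079  0.071] 0.0281
wrist blue [0.522  0.1611 0.3176] 928
    yellow [0.5674 0.1293 0.2396] blue rel: x -0.0429 y 0.0351
    red [0.5568 0.2029 0.2584] blue rel: x -0.0379 y -0.0391
    brass [0.5799 0.1674 0.1925] blue rel: x -0.0582 y -0.0019
    lamp [0.6152 0.1685 0.185 ] blue rel: x -0.0935 y -0.0004
    lamp [0.5768 0.1621 0.1821] blue rel: x -0.0548 y 0.0031
top blue [0.5216 0.1564 0.318 ] 17
    green [0.5643 0.0883 0.254 ] blue rel: x -0.0374 y 0.0711
    yellow [0.5621 0.1273 0.2399] blue rel: x -0.0382 y 0.0320
    brass [0.5787 0.1651 0.1929] blue rel: x -0.0576 y -0.0044
    lamp [0.6144 0.1689 0.1854] blue rel: x -0.0934 y -0.0055
scene blue [0.5246 0.1576 0.3175] 27
    green [0.5673 0.0874 0.2549] blue rel: x -0.0373 y 0.0732
    yellow [0.5664 0.126  0.2405] blue rel: x -0.0393 y 0.0346
    red [0.5588 0.2005 0.2591] blue rel: x -0.0373 y -0.0402
    brass [0.5823 0.1658 0.1937] blue rel: x -0.0581 y -0.0039
    lamp [0.6162 0.1689 0.1862] blue rel: x -0.0922 y -0.0044
```

carry_out(
  steps=[
    [[0.0025,0,0.01],0,0.8],
    [[0.0025,0,0.0215],0,0.8],
    [[0.0025,0,0.0215],0,0.8],
    [[0.0025,0.01,0.0215],0,0.8],
    [[0.0025,0.02,0.0215],0,0.8],
    [[0.0025,0.028,0.0215],0,0.8],
    [[0.0025,0.034,0.0215],0,0.8],
    [[0.0025,0.034,0.0215],0,0.8],
    [[0.0025,0.034,0.0215],0,0.8],
    [[0.0025,0.034,0.0215],0,0.8],
  ],
)

```text
time: 9.98
tool_pos: [0.5557, 0.1647, 0.2491]
ee_rot: [3.141, -0.0, 1.645]
wrist_force: [0.6, 0.4, -1.3]
width: 0.0276
finger_force: 30.0
```

```bash
python3 m.py; python3 - <<'E'
from h import *
s=snap('scene'); w=snap('wrist'); t=snap('top')
f=np.zeros((600,800,3),np.uint8)
f[:, :400]=cv2.resize(s['image'][100:280,300:420],(400,600),interpolation=cv2.INTER_CUBIC)
f[:300,400:]=cv2.resize(w['image'][110:320,260:540],(400,300),interpolation=cv2.INTER_CUBIC)
f[300:,400:]=cv2.resize(t['image'][140:230,180:300],(400,300),interpolation=cv2.INTER_CUBIC)
save('pre',f)
E
```

```text
tcp [0.5557 0.1647 0.2491] [ 3.1414e+00 -1.0000e-04  1.6447e+00] F [ 0.62  0.44 -1.28] T [-0.057  0.112 -0.03 ] 0.0276
wrist blue [0.5526 0.1658 0.2963] 938
    green [0.5657 0.0816 0.2541] blue rel: x -0.0067 y 0.0850
    yellow [0.5672 0.1233 0.2405] blue rel: x -0.0113 y 0.0435
    red [0.5572 0.203  0.2582] blue rel: x -0.0073 y -0.0367
    brass [0.5794 0.1668 0.1917] blue rel: x -0.0267 y 0.0010
    lamp [0.6153 0.1689 0.1852] blue rel: x -0.0627 y 0.0017
top blue [0.5562 0.1607 0.2954] 11
    green [0.5644 0.0884 0.254 ] blue rel: x -0.0027 y 0.0728
    yellow [0.562  0.1274 0.2403] blue rel: x -0.0033 y 0.0337
    brass [0.5785 0.1643 0.1935] blue rel: x -0.0225 y -0.0019
    lamp [0.6147 0.168  0.1846] blue rel: x -0.0589 y -0.0028
scene blue [0.5584 0.1626 0.2959] 25
    green [0.5673 0.0875 0.2548] blue rel: x -0.0032 y 0.0756
    yellow [0.5657 0.1258 0.2404] blue rel: x -0.0045 y 0.0373
    brass [0.5812 0.1652 0.193 ] blue rel: x -0.0230 y -0.0008
```

View pics/pre.png

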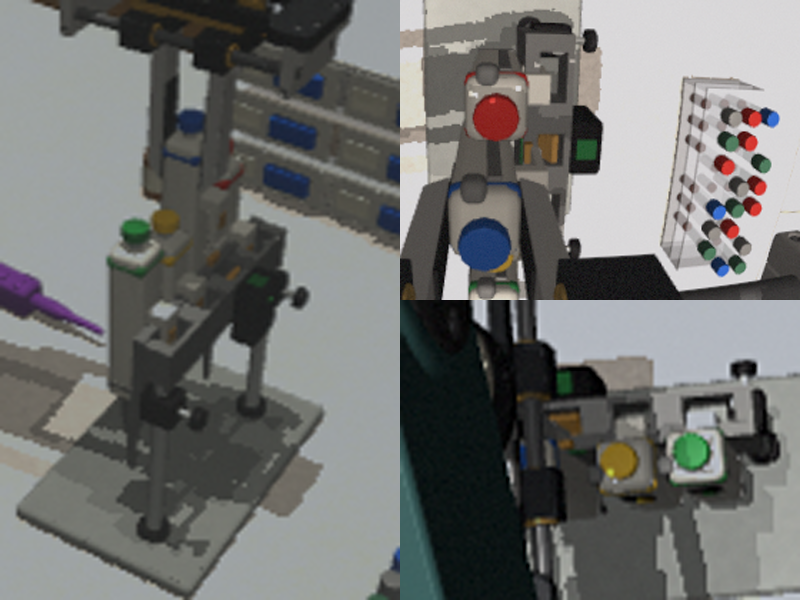

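The held pipette is in front of the empty place: its hook is above the rail at about (235,215) on the left, and it is sideways centred within about 1 mm. Next I feel forward for the rail face.

carry_out(
  steps=[
    [[0,0.0015,0],0,0.8],
    [[0,0.003,0],0,0.8],
    [[0,0.003,0],0,0.8],
  ],
)

```text
time: 10.65
tool_pos: [0.559, 0.1649, 0.2489]
ee_rot: [-3.142, -0.0, 1.645]
wrist_force: [-0.1, 0.8, -1.5]
width: 0.028
finger_force: 30.0
```

carry_out(
  steps=[
    [[0,0.0005,0],0,0.8],
    [[0,0.001,0],0,0.8],
    [[0,0.001,0],0,0.8],
  ],
)

```text
time: 11.02
tool_pos: [0.5599, 0.165, 0.249]
ee_rot: [-3.142, -0.0, 1.645]
wrist_force: [0.0, -0.5, -1.0]
width: 0.0275
finger_force: 30.0
```

carry_out(
  steps=[
    [[0,0.0005,0],0,0.8],
    [[0,0.001,0],0,0.8],
    [[0,0.001,0],0,0.8],
  ],
)

```text
time: 11.4
tool_pos: [0.5609, 0.1651, 0.249]
ee_rot: [3.142, -0.0, 1.645]
wrist_force: [0.6, -0.8, -2.1]
width: 0.0276
finger_force: 30.0
```

carry_out(
  steps=[
    [[0,0.0005,0],0,0.8],
    [[0,0.001,0],0,0.8],
    [[0,0.001,0],0,0.8],
  ],
)

```text
time: 11.78
tool_pos: [0.5619, 0.1651, 0.249]
ee_rot: [-3.142, -0.0, 1.645]
wrist_force: [-0.0, 1.1, -1.3]
width: 0.0278
finger_force: 30.0
```

carry_out(
  steps=[
    [[0,0.0005,0],0,0.8],
    [[0,0.0005,0],0,0.8],
  ],
)

```text
time: 12.02
tool_pos: [0.5624, 0.1652, 0.249]
ee_rot: [3.142, -0.0, 1.645]
wrist_force: [-0.2, -0.4, -2.0]
width: 0.0279
finger_force: 30.0
```

carry_out(
  steps=[
    [[0,0.0005,0],0,0.8],
    [[0,0.0005,0],0,0.8],
  ],
)

```text
time: 12.28
tool_pos: [0.5629, 0.1652, 0.249]
ee_rot: [3.142, -0.0, 1.644]
wrist_force: [-0.2, -0.1, -2.3]
width: 0.0281
finger_force: 30.0
```

carry_out(
  steps=[
    [[0,0.0005,0],0,0.8],
    [[0,0.0005,0],0,0.8],
  ],
)

```text
time: 12.52
tool_pos: [0.5634, 0.1652, 0.249]
ee_rot: [3.142, -0.0, 1.645]
wrist_force: [0.3, -0.5, -0.8]
width: 0.0277
finger_force: 30.0
```

carry_out(
  steps=[
    [[0,0.0005,0],0,0.8],
    [[0,0.0005,0],0,0.8],
  ],
)

```text
time: 12.78
tool_pos: [0.5637, 0.1653, 0.249]
ee_rot: [-3.141, -0.0, 1.645]
wrist_force: [-0.9, -0.6, -1.7]
width: 0.0276
finger_force: 30.0
```

carry_out(
  steps=[
    [[0,0.0005,0],0,0.8],
    [[0,0.0005,0],0,0.8],
  ],
)

```text
time: 13.02
tool_pos: [0.5638, 0.1653, 0.249]
ee_rot: [-3.14, -0.0, 1.645]
wrist_force: [-3.1, -0.6, 0.1]
width: 0.028
finger_force: 30.0
```

Contact with the rail face is felt, -3 N at TCP x 0.5638. I back off to about 1.3 mm clear and lower slowly.

carry_out(
  steps=[
    [[0,-0.001,0],0,0.8],
    [[0,-0.002,0],0,0.8],
    [[0,-0.002,0.004],0,0.8],
    [[0,-0.002,0.008],0,0.8],
    [[0,-0.002,0.011],0,0.8],
    [[0,-0.002,0.011],0,0.8],
  ],
)

```text
time: 13.78
tool_pos: [0.5622, 0.1651, 0.2374]
ee_rot: [-3.141, 0.0, 1.645]
wrist_force: [0.3, -0.8, -1.7]
width: 0.0278
finger_force: 30.0
```

carry_out(
  steps=[
    [[0,0,0.001],0,0.8],
    [[0,0,0.002],0,0.8],
    [[0,0,0.002],0,0.8],
  ],
)

```text
time: 14.15
tool_pos: [0.5623, 0.1652, 0.236]
ee_rot: [3.142, -0.0, 1.645]
wrist_force: [0.4, -0.3, -1.3]
width: 0.0276
finger_force: 30.0
```

carry_out(
  steps=[
    [[0,0,0.001],0,0.8],
    [[0,0,0.002],0,0.8],
    [[0,0,0.002],0,0.8],
  ],
)

```text
time: 14.52
tool_pos: [0.5623, 0.1652, 0.2339]
ee_rot: [-3.141, -0.0, 1.645]
wrist_force: [-0.2, 0.7, -1.2]
width: 0.0276
finger_force: 30.0
```

carry_out(
  steps=[
    [[0,0,0.001],0,0.8],
    [[0,0,0.001],0,0.8],
  ],
)

```text
time: 14.78
tool_pos: [0.5623, 0.1651, 0.2329]
ee_rot: [-3.141, -0.0, 1.645]
wrist_force: [0.1, 0.3, -1.5]
width: 0.0281
finger_force: 30.0
```

carry_out(
  steps=[
    [[0,0,0.001],0,0.8],
    [[0,0,0.001],0,0.8],
  ],
)

```text
time: 15.02
tool_pos: [0.5623, 0.1652, 0.2319]
ee_rot: [-3.141, -0.0, 1.645]
wrist_force: [0.1, 0.3, -1.5]
width: 0.0278
finger_force: 30.0
```

carry_out(
  steps=[
    [[0,0,0.001],0,0.8],
    [[0,0,0.001],0,0.8],
  ],
)

```text
time: 15.28
tool_pos: [0.5623, 0.1652, 0.2309]
ee_rot: [-3.141, -0.0, 1.645]
wrist_force: [-1.0, 0.6, -1.4]
width: 0.0278
finger_force: 30.0
```

carry_out(
  steps=[
    [[0,0,0.001],0,0.8],
    [[0,0,0.001],0,0.8],
  ],
)

```text
time: 15.52
tool_pos: [0.5623, 0.1652, 0.2298]
ee_rot: [-3.141, -0.0, 1.645]
wrist_force: [0.2, -1.0, -2.2]
width: 0.0278
finger_force: 30.0
```

carry_out(
  steps=[
    [[0,0,0.001],0,0.8],
    [[0,0,0.0015],0,0.8],
  ],
)

```text
time: 15.78
tool_pos: [0.5623, 0.1652, 0.2284]
ee_rot: [-3.142, -0.0, 1.645]
wrist_force: [0.2, 0.7, -1.4]
width: 0.0277
finger_force: 30.0
```

carry_out(
  steps=[
    [[0,0,0.001],0,0.8],
    [[0,0,0.0015],0,0.8],
  ],
)

```text
time: 16.02
tool_pos: [0.5623, 0.1652, 0.2269]
ee_rot: [-3.141, -0.0, 1.645]
wrist_force: [-0.6, -0.5, -1.1]
width: 0.0277
finger_force: 30.0
```

carry_out(
  steps=[
    [[0,0,0.001],0,0.8],
    [[0,0,0.0015],0,0.8],
  ],
)

```text
time: 16.27
tool_pos: [0.5623, 0.1652, 0.2254]
ee_rot: [-3.142, -0.0, 1.645]
wrist_force: [-0.4, 0.0, -1.0]
width: 0.0276
finger_force: 30.0
```

carry_out(
  steps=[
    [[0,0,0.001],0,0.8],
    [[0,0,0.0015],0,0.8],
  ],
)

```text
time: 16.52
tool_pos: [0.5622, 0.1652, 0.2241]
ee_rot: [-3.141, -0.0, 1.645]
wrist_force: [-1.4, 0.1, -0.3]
width: 0.0276
finger_force: 30.0
```

carry_out(
  steps=[
    [[0,0,0.001],0,0.8],
    [[0,0,0.0015],0,0.8],
  ],
)

```text
time: 16.77
tool_pos: [0.5619, 0.1652, 0.2232]
ee_rot: [-3.141, -0.0, 1.645]
wrist_force: [-2.9, 0.2, 2.9]
width: 0.0278
finger_force: 30.0
```

carry_out(
  steps=[
    [[0,0,0.001],0,0.8],
    [[0,0,0.0015],0,0.8],
  ],
)

```text
time: 17.02
tool_pos: [0.5622, 0.1652, 0.2215]
ee_rot: [3.141, -0.0, 1.645]
wrist_force: [-3.6, -0.3, 3.0]
width: 0.0281
finger_force: 30.0
```

carry_out(
  steps=[
    [[0,0,0.001],0,0.8],
    [[0,0,0.001],0,0.8],
  ],
)

```text
time: 17.27
tool_pos: [0.5622, 0.1652, 0.2201]
ee_rot: [-3.141, -0.0, 1.645]
wrist_force: [-4.2, 0.1, 4.6]
width: 0.0276
finger_force: 30.0
```

carry_out(
  steps=[
    [[0,0,0.001],0,0.8],
    [[0,0,0.0015],0,0.8],
  ],
)

```text
time: 17.52
tool_pos: [0.5622, 0.1651, 0.2185]
ee_rot: [-3.141, -0.0, 1.645]
wrist_force: [-3.4, 0.5, 4.4]
width: 0.0272
finger_force: 30.0
```

carry_out(
  steps=[
    [[0,0,0.001],0,0.8],
    [[0,0,0.0015],0,0.8],
  ],
)

```text
time: 17.77
tool_pos: [0.5622, 0.1651, 0.217]
ee_rot: [-3.141, -0.0, 1.645]
wrist_force: [-5.4, -0.5, 4.4]
width: 0.0279
finger_force: 30.0
```

carry_out(
  steps=[
    [[0,0,0.001],0,0.8],
    [[0,0,0.0015],0,0.8],
  ],
)

```text
time: 18.02
tool_pos: [0.5617, 0.165, 0.2141]
ee_rot: [-3.139, 0.0, 1.645]
wrist_force: [-4.9, 0.6, 0.6]
width: 0.0273
finger_force: 30.0
```

carry_out(
  steps=[
    [[0,0,0.001],0,0.8],
    [[0,0,0.0015],0,0.8],
  ],
)

```text
time: 18.27
tool_pos: [0.562, 0.1651, 0.2133]
ee_rot: [-3.14, 0.0, 1.645]
wrist_force: [-3.8, -1.2, 0.9]
width: 0.0277
finger_force: 30.0
```

carry_out(
  steps=[
    [[0,0,0.001],0,0.8],
    [[0,0,0.001],0,0.8],
  ],
)

```text
time: 18.52
tool_pos: [0.5622, 0.1651, 0.2127]
ee_rot: [-3.141, 0.0, 1.645]
wrist_force: [-4.6, -0.9, 0.3]
width: 0.0281
finger_force: 30.0
```

carry_out(
  steps=[
    [[0,0,0.001],0,0.8],
    [[0,0,0.001],0,0.8],
  ],
)

```text
time: 18.77
tool_pos: [0.5623, 0.1651, 0.212]
ee_rot: [-3.142, -0.0, 1.645]
wrist_force: [-4.1, -0.5, 0.0]
width: 0.0276
finger_force: 30.0
```

carry_out(
  steps=[
    [[0,0,0.001],0,0.8],
    [[0,0,0.001],0,0.8],
  ],
)

```text
time: 19.02
tool_pos: [0.5623, 0.1652, 0.2109]
ee_rot: [-3.142, -0.0, 1.645]
wrist_force: [-5.3, -0.2, 0.9]
width: 0.0275
finger_force: 30.0
```

carry_out(
  steps=[
    [[0,0,0.001],0,0.8],
    [[0,0,0.001],0,0.8],
  ],
)

```text
time: 19.27
tool_pos: [0.5623, 0.1652, 0.2098]
ee_rot: [-3.141, -0.0, 1.645]
wrist_force: [-5.4, -0.5, 0.3]
width: 0.028
finger_force: 30.0
```

carry_out(
  steps=[
    [[0,0,0.001],0,0.8],
    [[0,0,0.001],0,0.8],
  ],
)

```text
time: 19.52
tool_pos: [0.5623, 0.1652, 0.2088]
ee_rot: [-3.141, -0.0, 1.645]
wrist_force: [-4.0, -0.0, 0.9]
width: 0.0279
finger_force: 30.0
```

carry_out(
  steps=[
    [[0,0,0.0007],0,0.8],
    [[0,0,0.0007],0,0.8],
  ],
)

```text
time: 19.77
tool_pos: [0.5623, 0.1652, 0.2083]
ee_rot: [3.142, -0.0, 1.645]
wrist_force: [-5.0, -0.6, -0.0]
width: 0.0278
finger_force: 30.0
```

carry_out(
  steps=[
    [[0,0,0.001],0,0.8],
    [[0,0,0.001],0,0.8],
  ],
)

```text
time: 20.02
tool_pos: [0.5623, 0.1651, 0.2074]
ee_rot: [3.141, -0.0, 1.645]
wrist_force: [-4.8, -0.1, 1.1]
width: 0.0278
finger_force: 30.0
```

carry_out(
  steps=[
    [[0,0,0.0007],0,0.8],
    [[0,0,0.0007],0,0.8],
  ],
)

```text
time: 20.27
tool_pos: [0.5623, 0.1652, 0.2071]
ee_rot: [3.141, -0.0, 1.645]
wrist_force: [-6.8, -0.6, 2.3]
width: 0.0279
finger_force: 30.0
```

carry_out(
  steps=[
    [[0,0,0.0007],0,0.8],
    [[0,0,0.0007],0,0.8],
  ],
)

```text
time: 20.52
tool_pos: [0.5623, 0.1652, 0.207]
ee_rot: [3.141, -0.0, 1.645]
wrist_force: [-5.7, -0.1, 3.9]
width: 0.0279
finger_force: 30.0
```

carry_out(
  steps=[
    [[0,0,0.0008],0,0.8],
    [[0,0,0.0008],0,0.8],
  ],
)

```text
time: 20.78
tool_pos: [0.5623, 0.1652, 0.2068]
ee_rot: [3.14, -0.0, 1.645]
wrist_force: [-7.6, -0.6, 4.7]
width: 0.0279
finger_force: 30.0
```

carry_out(
  steps=[
    [[0,0,0.0008],0,0.8],
    [[0,0,0.0008],0,0.8],
  ],
)

```text
time: 21.02
tool_pos: [0.5624, 0.1652, 0.2065]
ee_rot: [3.14, -0.0, 1.645]
wrist_force: [-7.1, -0.5, 5.9]
width: 0.0276
finger_force: 30.0
```

carry_out(
  steps=[
    [[0,0,0.0005],0,0.8],
    [[0,0,0.0005],0,0.8],
  ],
)

```text
time: 21.28
tool_pos: [0.5623, 0.1652, 0.2063]
ee_rot: [3.139, -0.0, 1.645]
wrist_force: [-7.6, -0.5, 8.7]
width: 0.0279
finger_force: 30.0
```

carry_out(
  steps=[
    [[0,0,0],0,0.8],
    [[0,0,0],0,0.8],
  ],
)

```text
time: 21.52
tool_pos: [0.5623, 0.1652, 0.2064]
ee_rot: [3.139, -0.0, 1.645]
wrist_force: [-7.9, -0.8, 7.7]
width: 0.0278
finger_force: 30.0
```

carry_out(
  steps=[
    [[0,0,0.0005],0,0.8],
    [[0,0,0.0005],0,0.8],
  ],
)

```text
time: 21.78
tool_pos: [0.5624, 0.1652, 0.2061]
ee_rot: [3.139, -0.0, 1.645]
wrist_force: [-8.4, -1.0, 8.8]
width: 0.028
finger_force: 30.0
```

```bash
python3 m.py
```

```text
tcp [0.5624 0.1652 0.2061] [ 3.1390e+00 -3.0000e-04  1.6446e+00] F [-8.36 -0.97  8.84] T [-0.196  1.741 -0.022] 0.028
wrist blue [0.5618 0.1669 0.2518] 945
    green [0.5652 0.0961 0.251 ] blue rel: x 0.0020 y 0.0708
    yellow [0.5631 0.1339 0.2385] blue rel: x 0.0012 y 0.0330
    red [0.5573 0.2033 0.2582] blue rel: x 0.0018 y -0.0367
    lamp [0.6153 0.1688 0.1851] blue rel: x -0.0535 y 0.0021
top blue [0.5625 0.1597 0.2525] 5
    green [0.5642 0.0884 0.2546] blue rel: x 0.0036 y 0.0712
    yellow [0.562  0.1273 0.2406] blue rel: x 0.0029 y 0.0323
scene blue [0.5639 0.1631 0.2535] 26
    green [0.567  0.087  0.2546] blue rel: x 0.0027 y 0.0761
    yellow [0.5657 0.1256 0.2408] blue rel: x 0.0011 y 0.0375
    lamp [0.6136 0.1703 0.1856] blue rel: x -0.0501 y -0.0034
```

carry_out(
  steps=[
    [[0,-0.0005,0],0,0.8],
    [[0,-0.001,0],0,0.8],
    [[0,-0.001,0],0,0.8],
  ],
)

```text
time: 22.3
tool_pos: [0.5623, 0.1652, 0.206]
ee_rot: [3.137, -0.0, 1.644]
wrist_force: [-6.1, -0.3, 7.4]
width: 0.0276
finger_force: 30.0
```

carry_out(
  steps=[
    [[0,0,0.0005],0,0.8],
    [[0,0,0.0005],0,0.8],
  ],
)

```text
time: 22.55
tool_pos: [0.5623, 0.1652, 0.206]
ee_rot: [3.137, -0.0, 1.644]
wrist_force: [-6.5, -1.3, 8.4]
width: 0.0277
finger_force: 30.0
```

carry_out(
  steps=[
    [[0,0,0.0007],0,0.8],
    [[0,0,0.0007],0,0.8],
  ],
)

```text
time: 22.8
tool_pos: [0.5623, 0.1652, 0.2056]
ee_rot: [3.136, -0.0, 1.644]
wrist_force: [-6.5, -0.6, 8.7]
width: 0.0278
finger_force: 30.0
```

carry_out(
  steps=[
    [[0,0,0.0005],0,0.8],
    [[0,0,0.0005],0,0.8],
  ],
)

```text
time: 23.05
tool_pos: [0.5623, 0.1652, 0.2054]
ee_rot: [3.136, -0.0, 1.645]
wrist_force: [-7.2, -0.5, 9.3]
width: 0.0274
finger_force: 30.0
```

carry_out(
  steps=[
    [[0,-0.001,0],0,0.8],
    [[0,-0.002,0],0,0.8],
    [[0,-0.002,0],0,0.8],
  ],
)

```text
time: 23.42
tool_pos: [0.5621, 0.1652, 0.2053]
ee_rot: [3.132, -0.001, 1.644]
wrist_force: [-2.3, -0.4, 7.8]
width: 0.0281
finger_force: 30.0
```

```bash
python3 m.py | head -1; python3 - <<'E'
from h import *
s=snap('scene'); w=snap('wrist')
f=np.zeros((600,800,3),np.uint8)
f[:, :400]=cv2.resize(s['image'][130:250,320:400],(400,600),interpolation=cv2.INTER_CUBIC)
f[:300,400:]=cv2.resize(w['image'][110:320,260:540],(400,300),interpolation=cv2.INTER_CUBIC)
save('press',f)
E
```

```text
tcp [0.5621 0.1652 0.2053] [ 3.1317e+00 -7.0000e-04  1.6442e+00] F [-2.3  -0.38  7.8 ] T [-0.118  0.534 -0.008] 0.0281
```

View pics/press.png

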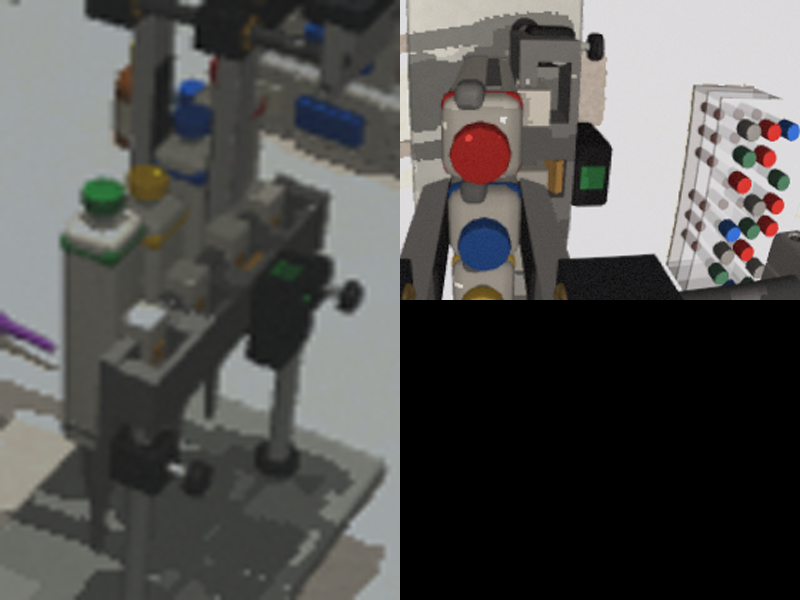

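The blue hook sits down in its pocket at (235,235), level with the neighbours' hooks. I press slightly more, then make a gentle pull test to see whether the jaw holds it.

carry_out(
  steps=[
    [[0,0,0.0008],0,0.8],
    [[0,0,0.0008],0,0.8],
  ],
)

```text
time: 23.92
tool_pos: [0.5621, 0.1652, 0.2052]
ee_rot: [3.131, -0.001, 1.644]
wrist_force: [-3.8, -0.9, 9.6]
width: 0.028
finger_force: 30.0
```

carry_out(
  steps=[
    [[0,0,0.0008],0,0.8],
    [[0,0,0.0008],0,0.8],
  ],
)

```text
time: 24.18
tool_pos: [0.5621, 0.1652, 0.2048]
ee_rot: [3.131, -0.001, 1.644]
wrist_force: [-3.7, -0.9, 10.6]
width: 0.0277
finger_force: 30.0
```

Net push is about 12 N. Now I unload step by step and watch the height.

carry_out(
  steps=[
    [[0,0,-0.001],0,0.8],
    [[0,0,-0.002],0,0.8],
    [[0,0,-0.002],0,0.8],
  ],
)

```text
time: 24.55
tool_pos: [0.5621, 0.1652, 0.2055]
ee_rot: [3.132, -0.001, 1.644]
wrist_force: [-1.9, -0.3, 7.1]
width: 0.0281
finger_force: 30.0
```

carry_out(
  steps=[
    [[0,0,-0.001],0,0.8],
    [[0,0,-0.002],0,0.8],
    [[0,0,-0.002],0,0.8],
  ],
)

```text
time: 24.92
tool_pos: [0.5619, 0.1652, 0.2064]
ee_rot: [3.134, -0.001, 1.644]
wrist_force: [-1.0, -0.4, 6.0]
width: 0.0277
finger_force: 30.0
```

carry_out(
  steps=[
    [[0,0,-0.001],0,0.8],
    [[0,0,-0.001],0,0.8],
  ],
)

```text
time: 25.18
tool_pos: [0.5611, 0.1651, 0.2065]
ee_rot: [3.136, -0.0, 1.644]
wrist_force: [0.1, -0.4, 6.5]
width: 0.0281
finger_force: 30.0
```

carry_out(
  steps=[
    [[0,0,-0.001],0,0.8],
    [[0,0,-0.001],0,0.8],
  ],
)

```text
time: 25.42
tool_pos: [0.5611, 0.1651, 0.2066]
ee_rot: [3.137, -0.0, 1.644]
wrist_force: [3.5, 0.2, 3.7]
width: 0.028
finger_force: 30.0
```

carry_out(
  steps=[
    [[0,0,-0.001],0,0.8],
    [[0,0,-0.001],0,0.8],
  ],
)

```text
time: 25.68
tool_pos: [0.5611, 0.1651, 0.2067]
ee_rot: [3.138, -0.0, 1.644]
wrist_force: [6.2, 2.0, 1.9]
width: 0.0275
finger_force: 30.0
```

carry_out(
  steps=[
    [[0,0,-0.001],0,0.8],
    [[0,0,-0.001],0,0.8],
  ],
)

```text
time: 25.92
tool_pos: [0.5611, 0.1651, 0.2069]
ee_rot: [3.138, -0.0, 1.644]
wrist_force: [7.2, 1.5, -0.8]
width: 0.0279
finger_force: 30.0
```

carry_out(
  steps=[
    [[0,0,-0.001],0,0.8],
    [[0,0,-0.001],0,0.8],
  ],
)

```text
time: 26.18
tool_pos: [0.5611, 0.1651, 0.207]
ee_rot: [3.139, -0.0, 1.644]
wrist_force: [7.8, 2.0, -2.9]
width: 0.0279
finger_force: 30.0
```

carry_out(
  steps=[
    [[0,0.001,0],0,0.8],
    [[0,0.002,0],0,0.8],
    [[0,0.002,0],0,0.8],
  ],
)

```text
time: 26.55
tool_pos: [0.5613, 0.1651, 0.2072]
ee_rot: [-3.14, 0.0, 1.645]
wrist_force: [5.1, 1.0, -4.7]
width: 0.0276
finger_force: 30.0
```

carry_out(
  steps=[
    [[0,0,0.001],0,0.8],
    [[0,0,0.002],0,0.8],
    [[0,0,0.002],0,0.8],
  ],
)

```text
time: 26.92
tool_pos: [0.5612, 0.1651, 0.2071]
ee_rot: [3.142, -0.0, 1.645]
wrist_force: [3.9, 1.1, -1.6]
width: 0.0276
finger_force: 30.0
```

carry_out(
  steps=[
    [[0,0,0.001],0,0.8],
    [[0,0,0.002],0,0.8],
    [[0,0,0.002],0,0.8],
  ],
)

```text
time: 27.3
tool_pos: [0.5612, 0.1651, 0.2069]
ee_rot: [3.14, -0.0, 1.645]
wrist_force: [-0.5, -0.0, 5.6]
width: 0.0277
finger_force: 30.0
```

carry_out(
  steps=[
    [[0,0,0.0008],0,0.8],
    [[0,0,0.0015],0,0.8],
    [[0,0,0.0015],0,0.8],
  ],
)

```text
time: 27.68
tool_pos: [0.5612, 0.1651, 0.2064]
ee_rot: [3.139, -0.0, 1.645]
wrist_force: [-0.7, 0.1, 7.6]
width: 0.0276
finger_force: 30.0
```

carry_out(
  steps=[
    [[0,0,-0.001],0,0.8],
    [[0,0,-0.002],0,0.8],
    [[0,0,-0.003],0,0.8],
    [[0,0,-0.003],0,0.8],
  ],
)

```text
time: 28.18
tool_pos: [0.5613, 0.1651, 0.2066]
ee_rot: [-3.141, -0.0, 1.645]
wrist_force: [0.0, -0.3, 3.9]
width: 0.0278
finger_force: 30.0
```

carry_out(
  steps=[
    [[0,0,-0.001],0,0.8],
    [[0,0,-0.0015],0,0.8],
    [[0,0,-0.0015],0,0.8],
  ],
)

```text
time: 28.55
tool_pos: [0.5613, 0.1651, 0.207]
ee_rot: [-3.14, 0.0, 1.645]
wrist_force: [2.8, 1.1, -2.0]
width: 0.0277
finger_force: 30.0
```

carry_out(
  steps=[
    [[0,0,0],0,0.35],
    [[0,0,0],0,0.2],
    [[0,0,0],0,0],
    [[0,0,0],0,-0.2],
    [[0,0,0],0,-0.2],
  ],
)

```text
time: 29.18
tool_pos: [0.5613, 0.1651, 0.208]
ee_rot: [3.142, -0.0, 1.645]
wrist_force: [-0.1, -0.1, 0.1]
width: 0.0562
finger_force: 0.0
```

```bash
python3 m.py
```

```text
tcp [0.5613 0.1651 0.208 ] [ 3.1415e+00 -1.0000e-04  1.6446e+00] F [-0.08 -0.08  0.06] T [-0.112  0.042  0.007] 0.0562
wrist blue [0.5611 0.1665 0.2527] 938
    green [0.5652 0.0953 0.2522] blue rel: x 0.0013 y 0.0713
    yellow [0.563  0.1338 0.2387] blue rel: x 0.0006 y 0.0327
    red [0.5573 0.2031 0.2583] blue rel: x 0.0010 y -0.0368
    lamp [0.6153 0.1693 0.1852] blue rel: x -0.0542 y 0.0013
top blue [0.5609 0.1604 0.2531] 9
    green [0.5641 0.0883 0.2544] blue rel: x 0.0022 y 0.0721
    yellow [0.5621 0.1274 0.2404] blue rel: x 0.0012 y 0.0330
    lamp [0.6134 0.1651 0.1852] blue rel: x -0.0528 y -0.0007
scene blue [0.5624 0.1641 0.2535] 29
    green [0.5675 0.0875 0.2547] blue rel: x 0.0007 y 0.0767
    yellow [0.566  0.1258 0.2407] blue rel: x -0.0007 y 0.0384
    red [0.5591 0.2009 0.2591] blue rel: x 0.0006 y -0.0370
```

carry_out(
  steps=[
    [[0,0,0],0,-0.5],
    [[0,0,0],0,-0.5],
    [[0,0,-0.015],0,-0.5],
    [[0,0,-0.035],0,-0.5],
    [[0,0,-0.06],0,-0.5],
    [[0,0,-0.09],0,-0.5],
    [[0,0,-0.12],0,-0.5],
    [[0,0,-0.15],0,-0.5],
    [[-0.03,-0.06,-0.15],0,-0.5],
    [[-0.06,-0.12,-0.15],0,-0.5],
  ],
)

```text
time: 30.58
tool_pos: [0.4536, 0.1005, 0.3589]
ee_rot: [3.141, 0.0, 1.645]
wrist_force: [0.3, -0.9, 1.7]
width: 0.0704
finger_force: 0.0
```

```bash
python3 - <<'E'
from h import *
o=robot.get_obs(); print(o['tool_pos'],o['time'],o['width'])
for n in('scene','top'):
    s=snap(n); out,P=survey(s,pts); print(n,{k:v for k,v in out.items()}); P[P[...,2]>.3]=0
    try: print(blue(s,P,zmin=.2,c=(.561,.165),r=.03))
    except Exception as e: print(e)
    if n=='scene': save('end',cv2.resize(s['image'][130:280,300:410],None,fx=4,fy=4,interpolation=cv2.INTER_CUBIC))
E
```

```text
[0.4536018  0.10054122 0.35885181] 30.575 0.0704320507366585
scene {'green': [array([0.5678, 0.0871, 0.2548])], 'yellow': [array([0.5657, 0.1255, 0.2401])], 'red': [array([0.5595, 0.2002, 0.2586])], 'lamp': [array([0.6164, 0.1694, 0.186 ])]}
(array([0.56322581, 0.16442706, 0.25381285]), 33)
top {'green': [array([0.5642, 0.0884, 0.2537])], 'lamp': [array([0.6144, 0.1688, 0.1858])]}
index -1 is out of bounds for axis 0 with size 0
```

View pics/end.png

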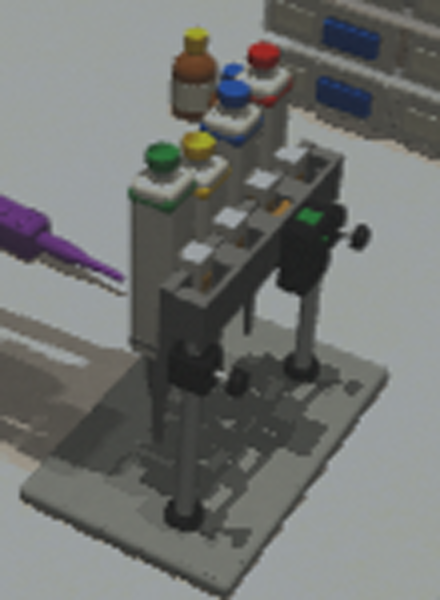

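The blue pipette hangs upright in line with the others, cap at (235,95), its hook level in the rail. The neighbours' caps are where they started, so I hand in.

```bash
python3 -c "
from bench import robot
print(robot.close_job())"
```

```text
the job is handed in; nothing more can be done
None
```

I hung the blue pipette on the charging place and released it; a pull test showed the hook held. The last camera check showed it upright, with all three neighbours within 1 mm of where they started. The job is handed in, but no verdict came back.

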